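# Set the rivet of a puppet link on the bench press

### The arm

A 7-joint arm with a two-finger parallel gripper is mounted at the origin on the work surface. World frame = base frame: x ahead of the robot, y to its left, z up, the work surface at z = 0. Lengths are in m, angles in rad, forces in N, time in s.
With the tool pointing down it reaches from about 0.4 to 0.85 m from the base axis. Payload 4.5 kg.
Tool frame: the origin (TCP) lies midway between the tips of the shut fingers; the grasp point (between the pads) lies 19 mm behind it; z points along the fingers, y is the direction in which the jaws open and shut (so a half turn about z gives the same grasp; the last joint's range is limited). The gripper opens to 88 mm and grips with 3 to 60 N. Pads are 18 mm wide; open, the fingers measure 123 mm over their backs; the gripper's body (75 mm by 187 mm) begins 45 mm behind the grasp point.
Start: joints at [-1.149, 0.689, -0.195, 1.565, 0.157, 0.902, -0.215], TCP at [0.236, 0.579, 0.239] pointing down, gripper open.
Joint ranges: [-3.01, 3.01], [-0.46, 2.08], [-1.47, 1.51], [0.13, 2.56], [-1, 4.14], [0.04, 2.09], [-2.66, 2.66]. Speed limits (rad/s): [2.57, 2.57, 3.14, 3.14, 3.14, 3.14, 3.14].

### API

Orientations are given as a unit quaternion [x, y, z, w].
In Python, from plant import r, viewer gives the robot as it stands.
- The arm moves only by the tool play_rows, never from a script. Its argument "commands" is a list of rows, each an object with "delta_rot": the turn, a rotation vector about the tool's x, y, z normalised to -1 to 1, where 1 is pi rad, a list of three; "travel": the shift along the tool's x, y, z normalised to -1 to 1, where 1 is 15 cm, a list of three; "gripper": the opening, from -1 (shut) to 1 (fully open). In form: [{"delta_rot": [wx, wy, wz], "travel": [x, y, z], "gripper": gripper}, ...]. A call has 1 to 12 rows; each row is the pose to reach, as a shift and turn from the pose commanded when the call began, along the tool's axes at that moment, turning the shorter way round; what a row does not reach only later rows make up. A row lasts 1/8 s, in which the tool goes at most 62.5 mm and 10.7 degrees, less where a joint would pass 70% of its speed; a pose out of reach is approached as far as the arm can. A call with a number of a shift or a turn outside -1 to 1 is refused whole. A call with a gripper value outside its range is refused whole. The fingers move at their own pace and stop on an object; "force" is the grip in N (left out, the last holds). Time passes only in rows, so rows that repeat a pose let the fingers close. It gives the time, the measured TCP pose, the force and the opening at its end, in the units of the state.
- r.get_state(): the state, without advancing time (a new reading comes with each control period).
- viewer.snapshot(name): name is "scene" or "top" or "wrist"; returns a dict with "color" (420x560x3 uint8, red, green, blue), "z_map" (420x560 float32, m along the optical axis (not along the pixel's ray), 0 where there is no reading), "fx", "fy", "cx", "cy" (pixels), "origin" and "attitude" of the camera in the world. Camera axes: x right, y up, looking along -z (the intrinsics and any distortion apply to the point x, -y, -z); pixel columns grow to the right and rows downward; lengths in m; the calibration is good to about 2 mm. A picture is of the moment at which its call begins.
- r.finish_job(): hands the job in, once; it reports no verdict.
Trained networks look in the newest picture that a camera, given by its name, has taken for a name from the list of things; names that differ only in an ending like _2 or _b are one class to them, and where a whole thing is asked for, a point or a joint stands for the part that bears it (a point fixed in the world has none). Each returns a list of dicts, best first, with "conf" (0 to 1); they miss things now and then, are a little off and sometimes report something else, mostly with a low value. They report only what shows in the picture. A call takes as long as a camera call. They do not tell look-alikes from the thing itself.
- viewer.outline_of(camera, label): "pixels" (420x560 bool, what is visible of it) and "at" ([column, row] in pixels, amid what is visible of it).
- viewer.pinpoint(camera, label): "at" ([column, row] in pixels: a listed point, or the origin of a listed thing).
The state is a dict: "clock": time; "q": joint angles; "qd": joint speeds; "joint_torque": joint torques, N m; "tool_pos": TCP position; "eef_rot": TCP orientation; "contact_force": force on the tool from outside, world axes, zero at the start; "moment": the same for the moment, N m; "opening": opening from 0.0 (shut) to 1.0 (fully open).
Only numpy, scipy, OpenCV 4.12 (cv2) and the standard library are available. Lean on these libraries where they do the work, as an engineer would, in place of code of your own. Each camera call takes 0.05 s, during which the arm holds its last target. There are 200 camera calls.

### The job

Slide the flat aluminium link along the bed of the rivet press until its long side lies flush against the long rear fence and its rivet end is fully home against the end stop, which brings the raised rivet under the ram. Then swing the sprung lever down to its stop, hold it there a moment so that the press drives the rivet down, and let the lever spring fully back up. Leave the link where it is, home against fence and stop, and do not disturb the can, the flask or the tape roll.

Things in the scene. Friction and masses are not known exactly. Their poses are not given: they have to be found in the camera images.
- press: Fixed bench rivet press: grey C-frame on a dark steel bed. Origin on the table under the ram's axis. Own axes: z up, +x to the rear (column, fence), -x to the open front, +y the side from which the link is fed, -y towards the end stop. Flat bed, top 30 mm above the table, x -100 to +140, y -75 to +255 mm.
- fence (a point): middle of the rear fence's front face: a straight steel bar along the press's y, 282 mm long, standing 12 mm above the bed; the face is at press x = +20 mm, from y -28 to +254 mm. Axes as the press.
- end_stop (a point): point on the end stop's face (looks to +y): a steel bar along the press's x, standing 12 mm above the bed, face at press y = -28 mm, from x -20 to +32 mm. Axes as the press.
- head_front (a point): middle of the top front edge of the press head, z 190 mm. The head is 60 mm wide (y), 160 mm deep (press x -30 to +130), underside at z 125 mm; the column under it fills x 45 to 130. The lever's ears on top reach z 225 mm.
- die (a point): point on the ram's vertical axis, at the height of the link's top face on the bed (36 mm above the table). The rivet belongs here. The ram is a 20 mm steel rod with a 12 mm nose; its tip is 56 mm above the table with the lever up and comes down 17.6 mm with the lever at its stop.
- link: Loose aluminium flat bar, 40 (x) by 200 (y) by 6 (z) mm, 0.1 to 0.2 kg, on the bed. Origin: centre of its underside. y runs along its length; the rivet is on its centre line at y = -72 mm. Home: +x side against the rear fence, -y end against the end stop (origin at press x 0, y +72, z 30 mm, same yaw as the press).
- rivet_head (a point): centre of the top of the rivet's round steel head (14 mm across, 2.5 mm thick), which stands 10.5 mm above the link's top face before it is set, about 2.5 to 3 mm after.
- rivet (a joint): how far the rivet has been driven down into the link, m: 0 as it starts, 0.008 at most. It takes about 40 N, which the press gives by its leverage.
- lever (a joint): angle of the press lever, rad: 0 fully up (where its spring holds it, 0.6 rad above level), 0.85 at its bottom stop (0.25 rad below level). Pushing it down takes 4 to 12 N at the handle.
- handle (a point): centre of the lever's handle: a black cross-bar, 24 mm thick, 80 mm long along the press's y, at the end of a 16 mm round rod. It swings in the press's x-z plane, 210 mm from the pivot, and is about 324 mm above the table with the lever up, 153 mm at the stop.
- lever_pivot (a point): centre of the lever's hinge, at x +60, y 0, z 205 mm of the press; the hinge runs along the press's y.
- can: bystander: drinks can 66 mm across, 115 mm tall, origin at the centre of its underside; leave it alone.
- flask: bystander: steel flask 68 mm across, 190 mm tall, origin at the centre of its underside; leave it alone.
- tape: bystander: roll of tape lying flat, 100 mm across, 24 mm tall, origin at the centre of its underside; leave it alone.
Things that resemble listed ones, but are neither listed nor needed, are in the scene too. Of the things that look like the link, the smallest one is meant.

How it is judged:
On the way, in this order (a step that is already met when the one before it is completed fails the run):
1. the link lies flush against the rear fence and home against the end stop, rivet still raised, lever up (horizontal distance between rivet_head and die below 0.0035 m and angle between the y axis of link and the y axis of press, either way round below 0.025 rad and value of joint lever below 0.06 rad and value of joint rivet below 0.002 m), for 0.2 s.
2. the lever is at its stop with the link still home, and the rivet is driven down (horizontal distance between rivet_head and die below 0.0035 m and angle between the y axis of link and the y axis of press, either way round below 0.025 rad and value of joint lever above 0.81 rad and value of joint rivet above 0.0062 m), for 0.2 s.
3. the lever is back up (value of joint lever below 0.06 rad), for 0.2 s.
At the end, for the whole second after the job is handed in: The rivet is driven down by more than 6.2 mm, the lever is fully up (below 0.06 rad), and the link lies still on the bed, home: rivet within 3.5 mm of the ram's axis, link within 0.025 rad of parallel to the fence (horizontal distance between rivet_head and die below 0.0035 m and angle between the y axis of link and the y axis of press, either way round below 0.025 rad and value of joint lever below 0.06 rad and value of joint rivet above 0.0062 m and linear speed of link below 0.02 m/s and height (world z) of link below 0.033 m); the robot touches nothing.
It fails at once if the can is moved by more than 20 mm (distance of can from where it was at the start of the episode above 0.02 m).
It fails at once if the flask is moved by more than 20 mm (distance of flask from where it was at the start of the episode above 0.02 m).
It fails at once if the tape is moved by more than 20 mm (distance of tape from where it was at the start of the episode above 0.02 m).
It also fails if it takes over 72 s, if anything falls off the work surface, if the arm or the gripper's body presses on something with over 40 N, if the wrist force passes 120 N, or if a joint passes its speed limit or range.

## Working session

There is one attempt and no reset: what is moved stays moved. The work goes in short steps, Python scripts to look and compute and a tool call to move; the robot and the scene stay as the last step left them, time stands still between calls to the robot, and variables do not carry over. Pictures are saved under pics/ and viewed, about 8 in all and at most 12, crops included, and the job is handed in when it is done.

Besides the shell and the picture viewer there is one more tool, called as a command line: name --argument value ..., lists and objects as JSON in quotes. play_rows: Moves the arm, as the interface text tells. Its arguments: {"type":"object","properties":{"commands":{"type":"array","items":{"type":"object","properties":{"delta_rot":{"type":"array","items":{"type":"number","minimum":-1,"maximum":1}},"travel":{"type":"array","items":{"type":"number","minimum":-1,"maximum":1}},"gripper":{"type":"number"}}}},"force":{"type":"number"}},"required":["commands"]}

```bash
mkdir -p pics; cat > h.py <<'E'
import numpy as np, cv2
from scipy.spatial.transform import Rotation as R
from plant import r, viewer
def cam(s):
    a=np.array(s["attitude"]); 
    M=a if a.shape==(3,3) else R.from_quat(a).as_matrix()
    return M,np.array(s["origin"])
def ray(s,p):
    M,o=cam(s); return o, M@np.array([(p[0]-s["cx"])/s["fx"],-(p[1]-s["cy"])/s["fy"],-1.])
def atz(s,p,z):
    o,d=ray(s,p); return o+d*(z-o[2])/d[2]
def cloud(s):
    v,u=np.mgrid[0:420,0:560]; z=s["z_map"]; M,o=cam(s)
    P=np.stack([(u-s["cx"])/s["fx"]*z,-(v-s["cy"])/s["fy"]*z,-z],-1)
    return P@M.T+o
def save(s,n): cv2.imwrite(f"pics/{n}.png",s["color"][...,::-1])
def at(s,p):
    u,v=int(round(p[0])),int(round(p[1])); return cloud(s)[v,u]
E
python3 - <<'E'
from h import *
np.set_printoptions(precision=4,suppress=True)
ims=[]
for c in ["scene","top"]:
    s=viewer.snapshot(c); ims.append(s["color"][...,::-1]); np.savez(f"{c}.npz",**s)
    print(c,s["fx"],s["origin"],s["attitude"],[k for k in s])
    save(s,c+"0")
    for l in ["press","fence","end_stop","head_front","die","rivet_head","handle","lever_pivot","link","can","flask","tape"]:
        d=viewer.pinpoint(c,l)
        print(l,[(round(x["conf"],2),np.round(x["at"],1),at(s,x["at"])) for x in d[:4]])
print(r.get_state())
E
```

```text
scene 412.1043162078381 [1.4086 0.653  1.0619] [0.2131 0.3713 0.7906 0.4379] ['color', 'z_map', 'fx', 'fy', 'cx', 'cy', 'origin', 'attitude']
press [(0.57, array([231.6, 259.2]), array([0.6926, 0.0211, 0.113 ]))]
fence [(0.77, array([265.5, 262.3]), array([0.5865, 0.0802, 0.0401])), (0.26, array([365.7, 313.9]), array([0.5968, 0.4577, 0.0276]))]
end_stop [(0.97, array([221.5, 252.4]), array([0.7279, 0.0145, 0.1698]))]
head_front [(0.74, array([228.7, 217.5]), array([ 0.6017, -0.0544,  0.1876]))]
die [(0.67, array([232.6, 253.8]), array([0.6724, 0.0097, 0.1128])), (0.33, array([364.8, 308.5]), array([0.5976, 0.451 , 0.053 ]))]
rivet_head [(0.56, array([271.7, 254.2]), array([0.54  , 0.0746, 0.0371])), (0.35, array([462.3, 289.5]), array([0.3317, 0.6865, 0.0207]))]
handle [(0.83, array([231.8, 170.7]), array([ 0.5266, -0.0878,  0.3202]))]
lever_pivot [(0.98, array([222.4, 230.8]), array([ 0.6818, -0.0182,  0.2064])), (0.42, array([231.2, 168.9]), array([ 0.5228, -0.0944,  0.3236]))]
link [(0.72, array([370.7, 243.5]), array([0.2692, 0.3414, 0.0054])), (0.67, array([271. , 251.8]), arra
[... 1596 characters left out ...]
.89, array([182.7, 194.4]), array([0.5627, 0.4127, 0.107 ])), (0.74, array([332.7, 175.4]), array([ 0.6008, -0.0412,  0.1923]))]
tape [(0.84, array([438.2, 222.1]), array([ 0.4728, -0.4152, -0.0046]))]
{'clock': 1.3, 'q': array([-1.1492,  0.6891, -0.1946,  1.5653,  0.1573,  0.9025, -0.2151]), 'qd': array([-0.0004,  0.0008, -0.0013, -0.001 ,  0.0003,  0.0001, -0.    ]), 'joint_torque': array([ -0.0002, -52.7499,  -1.2677, -15.3747,  -0.052 ,  -0.0005,
         0.    ]), 'tool_pos': array([0.2364, 0.5786, 0.2388]), 'eef_rot': array([0.1927, 0.9813, 0.0001, 0.    ]), 'contact_force': array([ 0.3896,  0.2727, -0.5605]), 'moment': array([-0.0216,  0.0485,  0.0252]), 'opening': 1.0010745099260698}
```

```bash
ls
```

```text
h.py
pics
scene.npz
top.npz
```

View pics/top0.png

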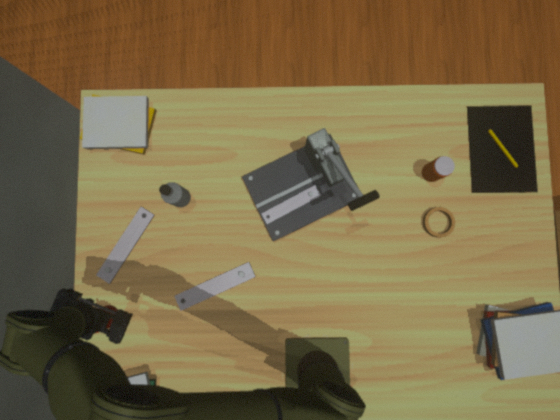

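View pics/scene0.png

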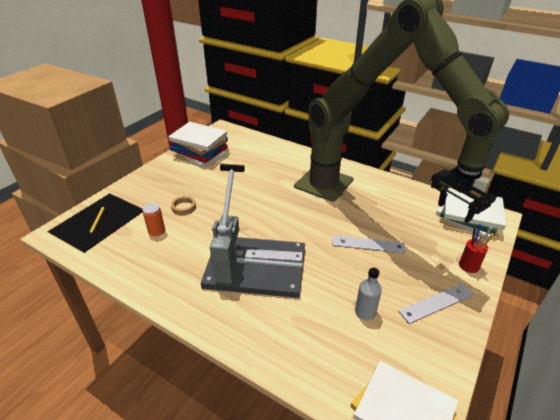

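The top view shows the link already on the press bed at (290,205), lying in front of the fence, with two larger look-alikes on the table at (216,289) and (127,244). In the scene view, the lever is up with its handle at (232,168). The can, tape and flask are clear of the press. Next I fit the press and link poses.

```bash
python3 - <<'E'
from h import *
np.set_printoptions(precision=4,suppress=True)
for c in ["top","scene"]:
    s=dict(np.load(c+".npz")); C=cloud(s)
    tab=C[...,2][(abs(C[...,0]-.4)<.1)&(abs(C[...,1]-.1)<.1)]; print(c,"table z",np.median(tab))
    m=(abs(C[...,2]-.032)<.012)&(abs(C[...,0]-.6)<.25)&(abs(C[...,1]-.05)<.25)
    m=cv2.morphologyEx(m.astype(np.uint8),cv2.MORPH_OPEN,np.ones((3,3)))
    n,l,st,_=cv2.connectedComponentsWithStats(m); k=1+np.argmax(st[1:,4]); P=C[l==k]
    rc=cv2.minAreaRect(P[:,:2].astype(np.float32)); print("bed",st[k],rc, "z",np.median(P[:,2])); print(cv2.boxPoints(rc))
    for l in ["handle","lever_pivot"]:
        pass
    # rectify at z=.036, 0.5mm/px : x up, y left
    X=np.arange(.80,.40,-.0008); Y=np.arange(.30,-.20,-.0008)
    gx,gy=np.meshgrid(X,Y,indexing='ij'); M,o=cam(s)
    Q=(np.stack([gx,gy,np.full_like(gx,.036)],-1)-o)@M
    u=s["cx"]+s["fx"]*Q[...,0]/-Q[...,2]; v=s["cy"]-s["fy"]*Q[...,1]/-Q[...,2]
    cv2.imwrite(f"pics/rect_{c}.png",cv2.remap(s["color"][...,::-1],u.astype(np.float32),v.astype(np.float32),cv2.INTER_CUBIC))
E
```

```text
top table z 0.0030622417530050683
bed [ 243  147  114   94 5418] ((0.5898399949073792, 0.04960240423679352), (0.24028067290782928, 0.30989140272140503), 25.392011642456055) z 0.03113239506963794
[[ 0.4149  0.1381]
 [ 0.5477 -0.1419]
 [ 0.7648 -0.0389]
 [ 0.6319  0.2411]]
scene table z 0.0008350039123004027
bed [ 201  237  104   57 3785] ((0.5950548648834229, 0.04086275398731232), (0.24787871539592743, 0.3298226296901703), 24.604909896850586) z 0.03017986235613712
[[ 0.4137  0.1392]
 [ 0.551  -0.1607]
 [ 0.7764 -0.0575]
 [ 0.6391  0.2424]]
```

View pics/rect_top.png

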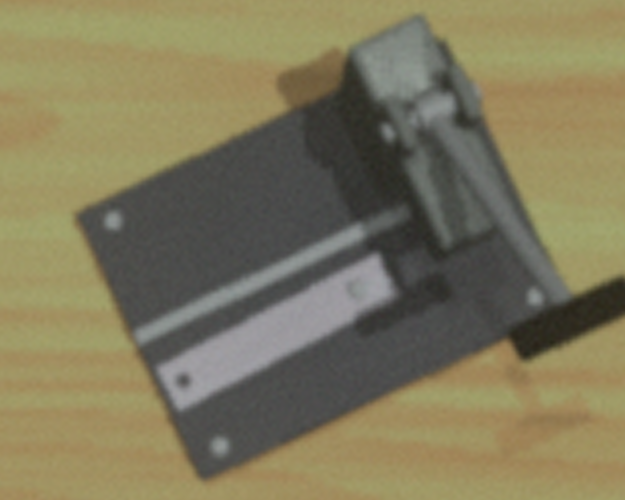

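View pics/rect_scene.png

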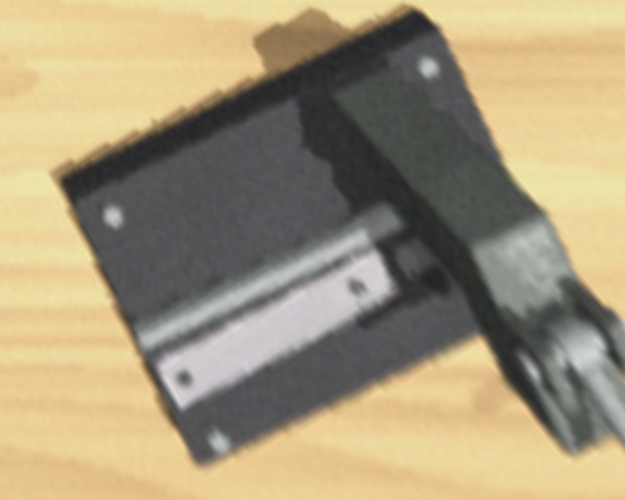

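The bed fit gives a press yaw of about 25° and an origin near (0.613, -0.050). The link is at about press (-18, +149) mm, turned roughly +3°. I'll approach with the jaws shut and the tool's y along the press's y.

play_rows --commands '[{"delta_rot": [0, 0, -0.262], "travel": [-0.95, -0.83, 0], "gripper": -1}, {"delta_rot": [0, 0, -0.262], "travel": [-0.95, -0.83, 0], "gripper": -1}, {"delta_rot": [0, 0, -0.262], "travel": [-0.95, -0.83, 0], "gripper": -1}, {"delta_rot": [0, 0, -0.262], "travel": [-0.95, -0.83, 0], "gripper": -1}, {"delta_rot": [0, 0, -0.262], "travel": [-0.95, -0.83, 0], "gripper": -1}, {"delta_rot": [0, 0, -0.262], "travel": [-0.95, -0.83, 0], "gripper": -1}]' --force 30

```text
clock: 2.05
tool_pos: [0.3214, 0.4094, 0.2388]
eef_rot: [-0.215, 0.977, 0.0, 0.0]
contact_force: [-0.1, 0.1, -0.6]
opening: 0.342
```

```bash
cat > g.py <<'E'
import sys
from h import *
np.set_printoptions(precision=4,suppress=True)
O=np.array([.613,-.050,0]); TH=np.radians(25.)
E=R.from_euler('z',TH).as_matrix()
def here():
    s=r.get_state(); T=R.from_quat(s["eef_rot"]).as_matrix()
    print("t",round(s["clock"],2),"press pos mm",1e3*(E.T@(s["tool_pos"]-O)),"F press",E.T@s["contact_force"],"tooly-yaw err deg",np.degrees(np.arctan2(*(E.T@T[:,1])[[0,1]])), "tool z",T[:,2],"q",s["q"],"open",s["opening"])
    return s,T
def to(x,y,z):
    s,T=here(); w=O+E@(np.array([x,y,z])/1e3); 
    print("travel to",x,y,z,T.T@(w-s["tool_pos"])/.15)
if __name__=="__main__":
    a=list(map(float,sys.argv[1:]))
    for i in range(0,len(a),3): to(*a[i:i+3])
E
python3 g.py -60 170 239
```

```text
t 2.05 press pos mm [-70.1042 539.5621 238.8244] F press [-0.0939  0.1225 -0.6022] tooly-yaw err deg 0.1431596027130559 tool z [-0.0001  0.0004 -1.    ] q [-0.7056  0.5797 -0.46    1.8703  0.3555  0.7725  0.6463] open 0.34222728465817404
travel to -60.0 170.0 239.0 [-0.0735 -2.4636 -0.0022]
```

play_rows --commands '[{"delta_rot": [0, 0, 0], "travel": [0, -1, 0], "gripper": -1}, {"delta_rot": [0, 0, 0], "travel": [0, -1, 0], "gripper": -1}, {"delta_rot": [0, 0, 0], "travel": [0, -1, 0], "gripper": -1}]'

```text
clock: 2.42
tool_pos: [0.3857, 0.2696, 0.2385]
eef_rot: [-0.213, 0.977, -0.001, -0.0]
contact_force: [-0.1, -0.5, 0.2]
opening: 0.012
```

play_rows --commands '[{"delta_rot": [0, 0, 0], "travel": [0, -1, 0], "gripper": -1}, {"delta_rot": [0, 0, 0], "travel": [0, -1, 0], "gripper": -1}, {"delta_rot": [0, 0, 0], "travel": [0, -1, 0], "gripper": -1}, {"delta_rot": [0, 0, 0], "travel": [0, -1, 0], "gripper": -1}]'

```text
clock: 2.92
tool_pos: [0.4484, 0.1357, 0.2386]
eef_rot: [-0.213, 0.977, -0.0, 0.0]
contact_force: [-0.5, -0.4, 0.4]
opening: 0.006
```

```bash
python3 g.py -60 170 100; python3 - <<'E'
from h import *
s=viewer.snapshot("wrist"); save(s,"w1"); np.savez("w1.npz",**s)
E
```

```text
t 2.92 press pos mm [-70.6856 237.8513 238.5895] F press [-0.6464 -0.1176  0.4418] tooly-yaw err deg 0.3821474149307879 tool z [ 0.0002 -0.0007 -1.    ] q [-0.0663  0.5218 -0.4969  2.0121  0.3799  0.6979  1.1978] open 0.005575809975183541
travel to -60.0 170.0 100.0 [-0.0744 -0.4512  0.9242]
```

View pics/w1.png

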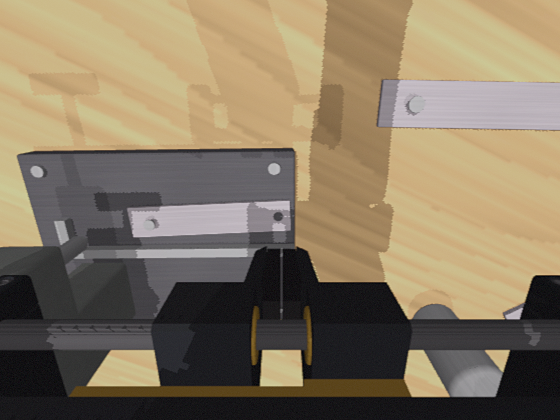

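The wrist view shows the link on the bed, spanning (128..290, 205..238) and tilted about 3° from the fence at row ~252. The end stop is at about (65,235). I'll convert these to positions.

```bash
python3 - <<'E'
from g import *
s=dict(np.load("w1.npz"))
p=lambda u,v,z: 1e3*(E.T@(atz(s,(u,v),z/1e3)-O))
for n,u,v,z in [("bedFR -100,255",294,150,30),("bedFL -100,-75",20,155,30),("bed screw?",274,169,30),("fence top front R 20,254",292,247,42),("fence top front L",90,247,42),
 ("link end top front",289,201,36),("link end front L",128,210,36),("link rear L",131,238,36),("link rear R",290,229,36),("rivet",151,224,46),("stop",64,221,42),("stop",75,240,42)]:
    print(n,p(u,v,z))
E
```

```text
bedFR -100,255 [-100.2365  252.3226   30.    ]
bedFL -100,-75 [-96.4701 -70.1872  30.    ]
bed screw? [-77.775 228.601  30.   ]
fence top front R 20,254 [ 19.799  250.1925  42.    ]
fence top front L [18.2226 -4.7223 42.    ]
link end top front [-39.3763 246.4427  36.    ]
link end front L [-28.9672  48.4955  36.    ]
link rear L [ 8.8941 45.8365 36.    ]
link rear R [ -2.2888 247.768   36.    ]
rivet [-14.3487  78.7635  46.    ]
stop [-17.3182 -29.0799  42.    ]
stop [  8.3772 -21.4467  42.    ]
```

play_rows --commands '[{"delta_rot": [0, 0, 0], "travel": [-0.07, -0.45, 0.3], "gripper": -1}, {"delta_rot": [0, 0, 0], "travel": [-0.07, -0.45, 0.6], "gripper": -1}, {"delta_rot": [0, 0, 0], "travel": [-0.07, -0.45, 0.93], "gripper": -1}, {"delta_rot": [0, 0, 0], "travel": [-0.07, -0.45, 0.93], "gripper": -1}, {"delta_rot": [0, 0, 0], "travel": [-0.07, -0.45, 0.93], "gripper": -1}, {"delta_rot": [0, 0, 0], "travel": [-0.07, -0.45, 0.93], "gripper": -1}]'

```text
clock: 3.72
tool_pos: [0.4868, 0.0819, 0.1012]
eef_rot: [-0.216, 0.976, 0.0, 0.002]
contact_force: [-0.7, -0.2, -0.7]
opening: 0.004
```

```bash
python3 g.py -60 170 32
```

```text
t 3.73 press pos mm [-58.6165 172.8626 101.232 ] F press [-0.7357  0.0856 -0.7194] tooly-yaw err deg 0.004321547795015739 tool z [ 0.0037  0.0015 -1.    ] q [-0.0706  0.768  -0.3077  2.0706  0.5952  0.3841  1.152 ] open 0.004210020023998724
travel to -60.0 170.0 32.0 [ 0.0111 -0.019   0.4615]
```

play_rows --commands '[{"delta_rot": [0, 0, 0], "travel": [0.01, 0, 0.2], "gripper": -1}, {"delta_rot": [0, 0, 0], "travel": [0.01, 0, 0.4], "gripper": -1}, {"delta_rot": [0, 0, 0], "travel": [0.01, 0, 0.455], "gripper": -1}, {"delta_rot": [0, 0, 0], "travel": [0.01, 0, 0.455], "gripper": -1}, {"delta_rot": [0, 0, 0], "travel": [0.01, 0, 0.455], "gripper": -1}]'

```text
clock: 4.35
tool_pos: [0.4851, 0.0803, 0.0321]
eef_rot: [-0.216, 0.976, 0.0, 0.001]
contact_force: [-0.7, -0.1, 0.4]
opening: 0.004
```

```bash
python3 g.py -30 170 32
```

```text
t 4.35 press pos mm [-60.8535 172.1398  32.1391] F press [-0.6564  0.1995  0.3955] tooly-yaw err deg 0.07631948644209886 tool z [ 0.002   0.0008 -1.    ] q [-0.1611  0.8944 -0.158   2.0985  0.6815  0.1956  1.0734] open 0.003977353839959124
travel to -30.0 170.0 32.0 [-0.2057 -0.014   0.0014]
```

play_rows --commands '[{"delta_rot": [0, 0, 0], "travel": [-0.04, 0, 0], "gripper": -1}, {"delta_rot": [0, 0, 0], "travel": [-0.08, 0, 0], "gripper": -1}, {"delta_rot": [0, 0, 0], "travel": [-0.11, 0, 0], "gripper": -1}, {"delta_rot": [0, 0, 0], "travel": [-0.14, 0, 0], "gripper": -1}, {"delta_rot": [0, 0, 0], "travel": [-0.165, 0, 0], "gripper": -1}, {"delta_rot": [0, 0, 0], "travel": [-0.185, 0, 0], "gripper": -1}, {"delta_rot": [0, 0, 0], "travel": [-0.2, 0, 0], "gripper": -1}, {"delta_rot": [0, 0, 0], "travel": [-0.2, 0, 0], "gripper": -1}]'

```text
clock: 5.35
tool_pos: [0.5116, 0.0925, 0.0309]
eef_rot: [-0.216, 0.976, -0.0, -0.0]
contact_force: [-1.0, -2.1, 0.9]
opening: 0.002
```

```bash
python3 g.py -28 150 32; python3 - <<'E'
from h import *
s=viewer.snapshot("wrist"); save(s,"w2"); np.savez("w2.npz",**s)
E
```

```text
t 5.35 press pos mm [-31.6618 171.9797  30.9057] F press [-1.8104 -1.5104  0.9158] tooly-yaw err deg 0.0732154082317506 tool z [ 0.     -0.0002 -1.    ] q [-0.1347  0.9111 -0.2207  2.0112  0.6547  0.2885  1.1   ] open 0.002165646164290692
travel to -28.0 150.0 32.0 [-0.0246 -0.1465 -0.0073]
```

View pics/w2.png

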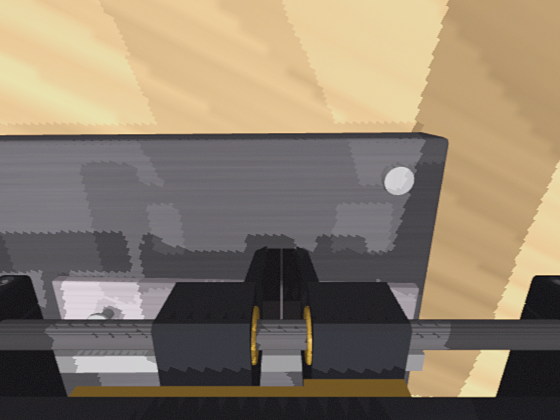

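The link's front edge now runs level at row ~280 on both sides of the fingers, so it is nearly parallel to the fence. I'll press on gently to seat it.

play_rows --commands '[{"delta_rot": [0, 0, 0], "travel": [-0.01, 0, -0.008], "gripper": -1}, {"delta_rot": [0, 0, 0], "travel": [-0.02, 0, -0.008], "gripper": -1}, {"delta_rot": [0, 0, 0], "travel": [-0.03, 0, -0.008], "gripper": -1}, {"delta_rot": [0, 0, 0], "travel": [-0.035, 0, -0.008], "gripper": -1}]'

```text
clock: 5.9
tool_pos: [0.5139, 0.0937, 0.032]
eef_rot: [-0.216, 0.976, -0.001, -0.002]
contact_force: [-6.4, -2.8, 5.7]
opening: 0.009
```

```bash
python3 g.py -55 172 90
```

```text
t 5.9 press pos mm [-29.1012 172.0735  32.049 ] F press [-6.9354  0.1562  5.6642] tooly-yaw err deg 0.059897308974985616 tool z [-0.0044 -0.0028 -1.    ] q [-0.1298  0.9116 -0.2326  1.9988  0.648   0.3093  1.1065] open 0.008796058180134651
travel to -55.0 172.0 90.0 [ 0.1746 -0.0009 -0.3854]
```

play_rows --commands '[{"delta_rot": [0, 0, 0], "travel": [0.1, 0, 0], "gripper": -1}, {"delta_rot": [0, 0, 0], "travel": [0.15, 0, -0.2], "gripper": -1}, {"delta_rot": [0, 0, 0], "travel": [0.15, 0.3, -0.4], "gripper": -1}, {"delta_rot": [0, 0, 0], "travel": [-0.2, 0.6, -0.4], "gripper": -1}, {"delta_rot": [0, 0, 0], "travel": [-0.2, 0.8, -0.4], "gripper": -1}, {"delta_rot": [0, 0, 0], "travel": [-0.2, 0.8, -0.4], "gripper": -1}, {"delta_rot": [0, 0, 0], "travel": [-0.2, 0.8, -0.4], "gripper": -1}, {"delta_rot": [0, 0, 0], "travel": [-0.2, 0.8, -0.4], "gripper": -1}]'

```text
clock: 6.9
tool_pos: [0.4934, 0.2146, 0.0921]
eef_rot: [-0.215, 0.977, -0.001, -0.0]
contact_force: [0.8, -0.5, -0.6]
opening: 0.005
```

```bash
python3 g.py 1 288 32.5; python3 - <<'E'
from h import *
s=viewer.snapshot("wrist"); save(s,"w3"); np.savez("w3.npz",**s)
E
```

```text
t 6.9 press pos mm [  3.4083 290.4018  92.0553] F press [ 0.5088 -0.7793 -0.606 ] tooly-yaw err deg 0.18753072600012638 tool z [ 0.0001 -0.0011 -1.    ] q [-0.3095  0.8173 -0.3136  1.9399  0.5272  0.4657  0.9963] open 0.005286409563707715
travel to 1.0 288.0 32.5 [ 0.0159 -0.0157  0.3971]
```

View pics/w3.png

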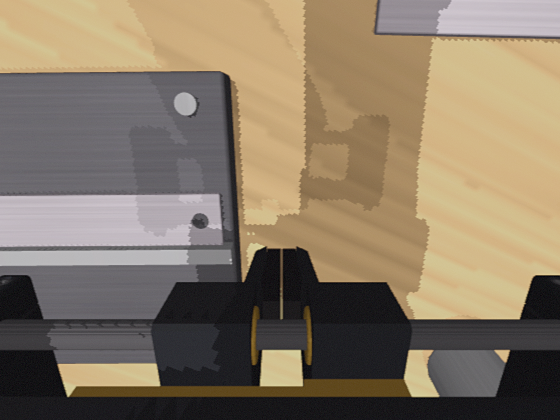

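The link now lies flush against the fence, with its end at (222,195..246). I'll lower the tool beyond that end and push towards the stop.

play_rows --commands '[{"delta_rot": [0, 0, 0], "travel": [0.01, 0, 0.2], "gripper": -1}, {"delta_rot": [0, 0, 0], "travel": [0.01, 0, 0.39], "gripper": -1}, {"delta_rot": [0, 0, 0], "travel": [0.01, 0, 0.395], "gripper": -1}, {"delta_rot": [0, 0, 0], "travel": [0.01, -0.06, 0.395], "gripper": -1}, {"delta_rot": [0, 0, 0], "travel": [0.01, -0.12, 0.395], "gripper": -1}, {"delta_rot": [0, 0, 0], "travel": [0.01, -0.17, 0.395], "gripper": -1}, {"delta_rot": [0, 0, 0], "travel": [0.01, -0.22, 0.395], "gripper": -1}, {"delta_rot": [0, 0, 0], "travel": [0.01, -0.28, 0.395], "gripper": -1}, {"delta_rot": [0, 0, 0], "travel": [0.01, -0.34, 0.395], "gripper": -1}, {"delta_rot": [0, 0, 0], "travel": [0.01, -0.4, 0.395], "gripper": -1}, {"delta_rot": [0, 0, 0], "travel": [0.01, -0.4, 0.395], "gripper": -1}]'

```text
clock: 8.32
tool_pos: [0.5176, 0.1601, 0.033]
eef_rot: [-0.215, 0.977, -0.0, 0.0]
contact_force: [0.8, 0.2, 1.6]
opening: 0.006
```

```bash
python3 g.py 1 189 32.5
```

```text
t 8.32 press pos mm [  2.3263 230.7729  33.0447] F press [ 0.8208 -0.1471  1.6173] tooly-yaw err deg 0.15071045581916173 tool z [ 0.0008 -0.0007 -1.    ] q [-0.237   0.9201 -0.2505  1.9453  0.6138  0.3512  1.0294] open 0.00610489969928542
travel to 1.0 189.0 32.5 [ 0.0081 -0.2785  0.0039]
```

play_rows --commands '[{"delta_rot": [0, 0, 0], "travel": [0.005, -0.05, 0.003], "gripper": -1}, {"delta_rot": [0, 0, 0], "travel": [0.005, -0.1, 0.003], "gripper": -1}, {"delta_rot": [0, 0, 0], "travel": [0.005, -0.15, 0.003], "gripper": -1}, {"delta_rot": [0, 0, 0], "travel": [0.005, -0.19, 0.003], "gripper": -1}, {"delta_rot": [0, 0, 0], "travel": [0.005, -0.22, 0.003], "gripper": -1}, {"delta_rot": [0, 0, 0], "travel": [0.005, -0.24, 0.003], "gripper": -1}, {"delta_rot": [0, 0, 0], "travel": [0.005, -0.25, 0.003], "gripper": -1}, {"delta_rot": [0, 0, 0], "travel": [0.005, -0.25, 0.003], "gripper": -1}]'

```text
clock: 9.32
tool_pos: [0.532, 0.1279, 0.0327]
eef_rot: [-0.216, 0.976, 0.001, 0.0]
contact_force: [-1.6, 3.7, 5.6]
opening: 0.005
```

```bash
python3 g.py 1 189 32.5
```

```text
t 9.32 press pos mm [  1.7678 195.4243  32.7392] F press [0.1095 4.0064 5.6336] tooly-yaw err deg 0.006288750154271755 tool z [ 0.0005  0.0014 -1.    ] q [-0.1596  0.9254 -0.2703  1.9287  0.6268  0.3701  1.0885] open 0.004809141967724851
travel to 1.0 189.0 32.5 [ 0.0051 -0.0428  0.0015]
```

play_rows --commands '[{"delta_rot": [0, 0, 0], "travel": [0.005, -0.02, 0], "gripper": -1}, {"delta_rot": [0, 0, 0], "travel": [0.005, -0.03, 0], "gripper": -1}, {"delta_rot": [0, 0, 0], "travel": [0.005, -0.04, 0], "gripper": -1}]'

```text
clock: 9.7
tool_pos: [0.5337, 0.1225, 0.0327]
eef_rot: [-0.217, 0.976, 0.001, 0.0]
contact_force: [-2.0, 4.0, 5.6]
opening: 0.005
```

```bash
python3 g.py 1 189 32.5; python3 - <<'E'
from h import *
s=viewer.snapshot("wrist"); save(s,"w4"); np.savez("w4.npz",**s)
E
```

```text
t 9.7 press pos mm [  1.0498 189.8177  32.7429] F press [-0.1203  4.503   5.5988] tooly-yaw err deg -0.017961840404388595 tool z [ 0.0004  0.0018 -1.    ] q [-0.1474  0.9259 -0.2731  1.9273  0.629   0.3722  1.0977] open 0.004961845752195061
travel to 1.0 189.0 32.5 [ 0.0003 -0.0055  0.0016]
```

View pics/w4.png

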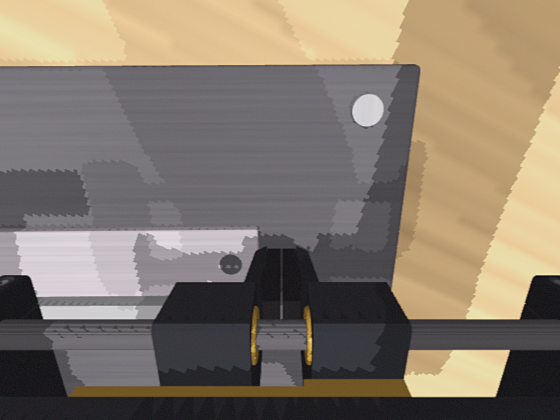

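The link's end is visible at (258,230) in front of the fingers and still flush. The drag is steady, so it isn't at the stop yet and I'll keep pushing.

play_rows --commands '[{"delta_rot": [0, 0, 0], "travel": [0, -0.012, -0.003], "gripper": -1}, {"delta_rot": [0, 0, 0], "travel": [0, -0.02, -0.005], "gripper": -1}, {"delta_rot": [0, 0, 0], "travel": [0, -0.028, -0.005], "gripper": -1}]'

```text
clock: 10.12
tool_pos: [0.5354, 0.1168, 0.033]
eef_rot: [-0.216, 0.976, -0.0, -0.0]
contact_force: [-0.3, 1.2, 1.3]
opening: 0.004
```

```bash
python3 g.py 1 189 32.5
```

```text
t 10.12 press pos mm [  0.1685 183.9307  32.9552] F press [0.2005 1.1932 1.3334] tooly-yaw err deg 0.08428922461271504 tool z [-0.0006 -0.0008 -1.    ] q [-0.1371  0.9261 -0.2745  1.9245  0.6299  0.3776  1.1053] open 0.003897391642508771
travel to 1.0 189.0 32.5 [-0.0055  0.0338  0.003 ]
```

play_rows --commands '[{"delta_rot": [0, 0, 0], "travel": [0, -0.01, 0], "gripper": -1}, {"delta_rot": [0, 0, 0], "travel": [0, -0.02, 0], "gripper": -1}, {"delta_rot": [0, 0, 0], "travel": [0, -0.028, 0], "gripper": -1}]'

```text
clock: 10.5
tool_pos: [0.5361, 0.1165, 0.0331]
eef_rot: [-0.217, 0.976, 0.002, -0.0]
contact_force: [-3.9, 6.7, 1.2]
opening: 0.007
```

```bash
python3 g.py 1 189 32.5
```

```text
t 10.5 press pos mm [  0.6984 183.346   33.0628] F press [-0.6824  7.6729  1.193 ] tooly-yaw err deg -0.07622381096907292 tool z [-0.0014  0.004  -1.    ] q [-0.1294  0.9269 -0.2813  1.9226  0.6296  0.3792  1.1123] open 0.007252771735250566
travel to 1.0 189.0 32.5 [-0.0021  0.0377  0.0039]
```

The tool stopped and the force rose to 7.7 N, so the link is at the stop. I'll back off, lift and check.

play_rows --commands '[{"delta_rot": [0, 0, 0], "travel": [0, 0.1, 0], "gripper": -1}, {"delta_rot": [0, 0, 0], "travel": [0, 0.2, -0.2], "gripper": -1}, {"delta_rot": [0, 0, 0], "travel": [0.2, 0.2, -0.5], "gripper": -1}, {"delta_rot": [0, 0, 0], "travel": [0.4, 0.2, -0.9], "gripper": -1}, {"delta_rot": [0, 0, 0], "travel": [0.4, 0.2, -0.9], "gripper": -1}, {"delta_rot": [0, 0, 0], "travel": [0.4, 0.2, -0.9], "gripper": -1}, {"delta_rot": [0, 0, 0], "travel": [0.4, 0.2, -0.9], "gripper": -1}]'

```text
clock: 11.38
tool_pos: [0.4704, 0.1155, 0.167]
eef_rot: [-0.216, 0.976, -0.0, -0.001]
contact_force: [-0.3, 0.0, 0.8]
opening: 0.004
```

```bash
python3 g.py -60 145 33; python3 - <<'E'
from h import *
s=viewer.snapshot("wrist"); np.savez("w5.npz",**s)
t=viewer.snapshot("scene"); np.savez("s5.npz",**t)
print(viewer.pinpoint("scene","rivet_head")[:2],viewer.pinpoint("scene","die")[:2])
a=s["color"][...,::-1]; b=cv2.resize(t["color"][200:305,195:335,::-1],(560,420),interpolation=cv2.INTER_CUBIC)
cv2.imwrite("pics/c5.png",cv2.resize(np.hstack([a,b]),(800,300),interpolation=cv2.INTER_AREA))
E
```

```text
t 11.38 press pos mm [-59.3206 210.2378 167.0287] F press [-0.2859  0.1529  0.7693] tooly-yaw err deg 0.07303867021544322 tool z [-0.0014 -0.0006 -1.    ] q [-0.0689  0.6525 -0.4251  2.0447  0.5022  0.547   1.1528] open 0.003935993832155299
travel to -60.0 145.0 33.0 [ 0.0026 -0.435   0.8935]
[{'at': [462.2, 288.6], 'conf': 0.52}] [{'at': [230.3, 255.1], 'conf': 0.87}, {'at': [264.0, 261.2], 'conf': 0.5}]
```

View pics/c5.png

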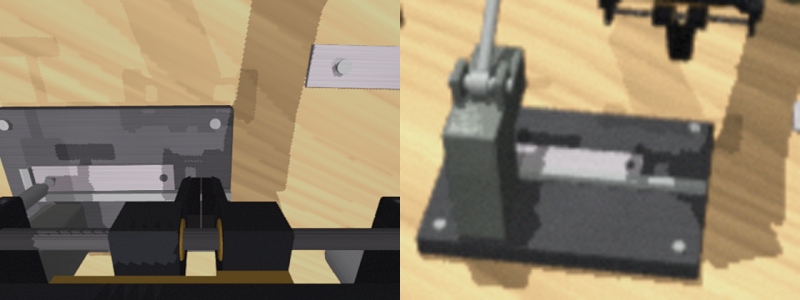

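```bash
python3 - <<'E'
from g import *
s=dict(np.load("w5.npz")); g=cv2.cvtColor(s["color"],cv2.COLOR_RGB2GRAY)
p=lambda u,v,z: 1e3*(E.T@(atz(s,(u,v),z/1e3)-O))
for n,u,v,z in [("end front",247,231,36),("bedFR -100,255",325,150,30),("stop/link left",30,245,36)]: print(n,p(u,v,z))
c=s["color"][140:290,0:340,::-1]; cv2.imwrite("pics/c6.png",cv2.resize(c,None,fx=2.3,fy=2.3,interpolation=cv2.INTER_CUBIC))
E
```

```text
end front [-20.5279 175.4063  36.    ]
bedFR -100,255 [-100.273   250.6401   30.    ]
stop/link left [ -5.2661 -45.9567  36.    ]
```

View pics/c6.png

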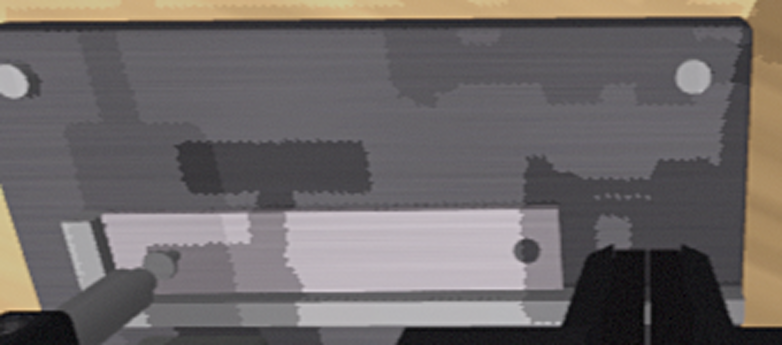

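```bash
python3 - <<'E'
from g import *
s=dict(np.load("w5.npz"))
p=lambda u,v,z: (1e3*(E.T@(atz(s,(u/2.3,140+v/2.3),z/1e3)-O))).round(1)
for n,u,v,z in [("link FL",102,214,36),("link FR",557,207,36),("link RR",563,288,36),("link RL",112,293,36),("stop top front",88,222,42),("stop top",108,275,42),("stop if base z36",93,222,36),("fence top L",148,303,42),("fence R",742,299,42),("bed FR",750,22,30),("rivet top",160,262,46.5)]: print(n,p(u,v,z))
E
```

```text
link FL [-18.5 -28.   36. ]
link FR [-21.6 170.6  36. ]
link RR [ 18.4 171.6  36. ]
link RL [ 20.7 -33.4  36. ]
stop top front [-17.5 -29.8  42. ]
stop top [  8.1 -27.7  42. ]
stop if base z36 [-14.7 -32.9  36. ]
fence top L [ 22.2 -13.3  42. ]
fence R [ 20.5 252.1  42. ]
bed FR [-100.7  251.6   30. ]
rivet top [-0.7  0.2 46.5]
```

The link end sits at the stop and its edges run parallel to the fence. The rivet measures (-0.7, +0.2) mm from the ram axis, so it is home. Now to the lever.

play_rows --commands '[{"delta_rot": [0, 0, 0], "travel": [0.2, 0, -0.4], "gripper": -1}, {"delta_rot": [0, 0, 0], "travel": [0.36, 0, -0.8], "gripper": -1}, {"delta_rot": [0, 0, 0], "travel": [0.36, 0, -1], "gripper": -1}, {"delta_rot": [0, 0, 0], "travel": [0.36, 0, -1], "gripper": -1}]'

```text
clock: 12.08
tool_pos: [0.4227, 0.0933, 0.3202]
eef_rot: [-0.216, 0.976, 0.0, 0.003]
contact_force: [-0.4, 0.1, -0.6]
opening: 0.01
```

play_rows --commands '[{"delta_rot": [0, 0, 0], "travel": [0, 0, -0.33], "gripper": -1}, {"delta_rot": [0, 0, 0], "travel": [0, 0, -0.37], "gripper": -1}, {"delta_rot": [0, 0, 0], "travel": [0, 0, -0.37], "gripper": -1}, {"delta_rot": [0, 0, 0], "travel": [0, -0.4, -0.37], "gripper": -1}, {"delta_rot": [0, 0, 0], "travel": [0, -0.8, -0.37], "gripper": -1}, {"delta_rot": [0, 0, 0], "travel": [0, -0.8, -0.37], "gripper": -1}, {"delta_rot": [0, 0, 0], "travel": [0, -0.8, -0.37], "gripper": -1}]'

```text
clock: 12.95
tool_pos: [0.471, -0.0156, 0.3721]
eef_rot: [-0.216, 0.976, 0.001, -0.002]
contact_force: [0.2, 0.3, 0.8]
opening: 0.003
```

```bash
python3 g.py -114 0 345; python3 - <<'E'
from h import *
t=viewer.snapshot("scene"); np.savez("s7.npz",**t)
print([(x["at"],x["conf"]) for x in viewer.pinpoint("scene","handle")[:2]])
E
```

```text
t 12.95 press pos mm [-114.1641   91.1455  372.0623] F press [0.3095 0.1434 0.7888] tooly-yaw err deg 0.04316773498961835 tool z [-0.0035  0.0008 -1.    ] q [ 0.3505  0.3649 -0.5948  1.7906  0.2296  1.0592  1.6788] open 0.0033746785809264175
travel to -114.0 0.0 345.0 [-0.0021 -0.608   0.179 ]
[([233.1, 170.1], 0.68)]
```

play_rows --commands '[{"delta_rot": [0, 0, 0], "travel": [0, -0.4, 0], "gripper": -1}, {"delta_rot": [0, 0, 0], "travel": [0, -0.61, 0], "gripper": -1}, {"delta_rot": [0, 0, 0], "travel": [0, -0.61, 0.1], "gripper": -1}, {"delta_rot": [0, 0, 0], "travel": [0, -0.61, 0.18], "gripper": -1}, {"delta_rot": [0, 0, 0], "travel": [0, -0.61, 0.2], "gripper": -1}, {"delta_rot": [0, 0, 0], "travel": [0, -0.61, 0.2], "gripper": -1}]'

```text
clock: 13.8
tool_pos: [0.5104, -0.0982, 0.3438]
eef_rot: [-0.217, 0.976, 0.0, -0.0]
contact_force: [0.4, 0.2, 0.2]
opening: 0.007
```

```bash
python3 g.py -129 0 308 -141 0 279 -148 0 248 -150 0 217 -148 0 186 -144 0 165 -144 0 160
```

```text
t 13.8 press pos mm [-113.3224   -0.3079  343.7944] F press [ 0.4713 -0.0054  0.1627] tooly-yaw err deg -0.036331056676102196 tool z [-0.0001  0.0002 -1.    ] q [ 0.4585  0.463  -0.5552  1.7184  0.2764  1.0392  1.8167] open 0.007375136223282563
travel to -129.0 0.0 308.0 [0.1045 0.0021 0.2386]
t 13.8 press pos mm [-113.3224   -0.3079  343.7944] F press [ 0.4713 -0.0054  0.1627] tooly-yaw err deg -0.036331056676102196 tool z [-0.0001  0.0002 -1.    ] q [ 0.4585  0.463  -0.5552  1.7184  0.2764  1.0392  1.8167] open 0.007375136223282563
travel to -141.0 0.0 279.0 [0.1845 0.0021 0.432 ]
t 13.8 press pos mm [-113.3224   -0.3079  343.7944] F press [ 0.4713 -0.0054  0.1627] tooly-yaw err deg -0.036331056676102196 tool z [-0.0001  0.0002 -1.    ] q [ 0.4585  0.463  -0.5552  1.7184  0.2764  1.0392  1.8167] open 0.007375136223282563
travel to -148.0 0.0 248.0 [0.2312 0.0021 0.6386]
t 13.8 press pos mm [-113.3224   -0.3079  343.7944] F press [ 0.4713 -0.0054  0.1627] tooly-yaw err deg -0.036331056676102196 tool z [-0.0001  0.0002 -1.    ] q [ 0.4585  0.463  -0.5552  1.7184  0.2764  1.0392  1.81
[... 264 characters left out ...]
2  1.7184  0.2764  1.0392  1.8167] open 0.007375136223282563
travel to -148.0 0.0 186.0 [0.2312 0.002  1.052 ]
t 13.8 press pos mm [-113.3224   -0.3079  343.7944] F press [ 0.4713 -0.0054  0.1627] tooly-yaw err deg -0.036331056676102196 tool z [-0.0001  0.0002 -1.    ] q [ 0.4585  0.463  -0.5552  1.7184  0.2764  1.0392  1.8167] open 0.007375136223282563
travel to -144.0 0.0 165.0 [0.2045 0.002  1.192 ]
t 13.8 press pos mm [-113.3224   -0.3079  343.7944] F press [ 0.4713 -0.0054  0.1627] tooly-yaw err deg -0.036331056676102196 tool z [-0.0001  0.0002 -1.    ] q [ 0.4585  0.463  -0.5552  1.7184  0.2764  1.0392  1.8167] open 0.007375136223282563
travel to -144.0 0.0 160.0 [0.2045 0.002  1.2253]
```

play_rows --commands '[{"delta_rot": [0, 0, 0], "travel": [0.01, 0, 0.07], "gripper": -1}, {"delta_rot": [0, 0, 0], "travel": [0.055, 0, 0.15], "gripper": -1}, {"delta_rot": [0, 0, 0], "travel": [0.105, 0, 0.24], "gripper": -1}, {"delta_rot": [0, 0, 0], "travel": [0.145, 0, 0.335], "gripper": -1}, {"delta_rot": [0, 0, 0], "travel": [0.185, 0, 0.43], "gripper": -1}, {"delta_rot": [0, 0, 0], "travel": [0.21, 0, 0.53], "gripper": -1}, {"delta_rot": [0, 0, 0], "travel": [0.23, 0, 0.64], "gripper": -1}, {"delta_rot": [0, 0, 0], "travel": [0.24, 0, 0.74], "gripper": -1}, {"delta_rot": [0, 0, 0], "travel": [0.245, 0, 0.845], "gripper": -1}, {"delta_rot": [0, 0, 0], "travel": [0.245, 0, 0.845], "gripper": -1}]'

```text
clock: 15.05
tool_pos: [0.4744, -0.1162, 0.2161]
eef_rot: [-0.215, 0.977, -0.001, -0.003]
contact_force: [-3.9, -3.6, 7.3]
opening: 0.003
```

```bash
python3 g.py -148 0 186 -144 0 160; python3 - <<'E'
from h import *
t=viewer.snapshot("scene"); np.savez("s8.npz",**t)
cv2.imwrite("pics/s8.png",cv2.resize(t["color"][110:310,150:350,::-1],(500,500),interpolation=cv2.INTER_CUBIC))
E
```

```text
t 15.05 press pos mm [-153.63     -1.4364  216.1148] F press [-5.0891 -1.6116  7.3151] tooly-yaw err deg 0.14029570795909138 tool z [-0.0057 -0.0025 -1.    ] q [ 0.4456  0.5802 -0.4732  1.9806  0.4127  0.6811  1.7163] open 0.002634667581697995
travel to -148.0 0.0 186.0 [-0.0388  0.0097  0.2005]
t 15.05 press pos mm [-153.63     -1.4364  216.1148] F press [-5.0891 -1.6116  7.3151] tooly-yaw err deg 0.14029570795909138 tool z [-0.0057 -0.0025 -1.    ] q [ 0.4456  0.5802 -0.4732  1.9806  0.4127  0.6811  1.7163] open 0.002634667581697995
travel to -144.0 0.0 160.0 [-0.0665  0.0097  0.3737]
```

View pics/s8.png

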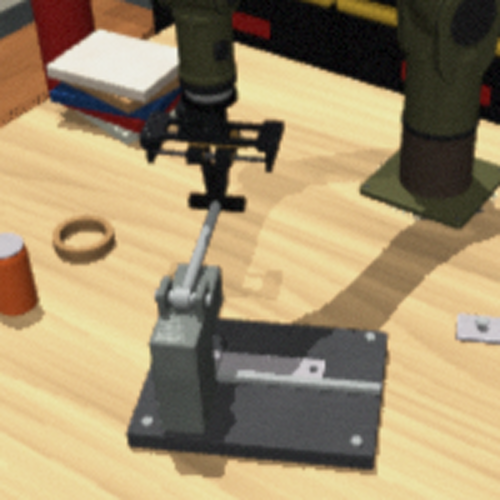

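The fingertip sits on the handle bar at (218,200) in the crop, with the lever about level. I'll continue to the stop, biased slightly rearward.

play_rows --commands '[{"delta_rot": [0, 0, 0], "travel": [-0.015, 0, 0.07], "gripper": -1}, {"delta_rot": [0, 0, 0], "travel": [-0.025, 0, 0.14], "gripper": -1}, {"delta_rot": [0, 0, 0], "travel": [-0.035, 0, 0.21], "gripper": -1}, {"delta_rot": [0, 0, 0], "travel": [-0.05, 0, 0.28], "gripper": -1}, {"delta_rot": [0, 0, 0], "travel": [-0.065, 0, 0.34], "gripper": -1}, {"delta_rot": [0, 0, 0], "travel": [-0.065, 0, 0.36], "gripper": -1}, {"delta_rot": [0, 0, 0], "travel": [-0.065, 0, 0.365], "gripper": -1}]'

```text
clock: 15.98
tool_pos: [0.4834, -0.1122, 0.1641]
eef_rot: [-0.215, 0.977, -0.002, -0.002]
contact_force: [-10.6, -3.8, 32.9]
opening: 0.001
```

```bash
python3 g.py -142 0 160
```

```text
t 15.97 press pos mm [-143.7824   -1.6204  164.0999] F press [-11.2548   1.0514  32.8558] tooly-yaw err deg 0.1472934985232493 tool z [-0.004  -0.0045 -1.    ] q [ 0.3846  0.6666 -0.4055  2.0128  0.4863  0.5606  1.6418] open 0.0006296441942347459
travel to -142.0 0.0 160.0 [-0.012   0.0109  0.0272]
```

The tip is at z 164 mm with 33 N, which is the stop. I'll hold there, then let it up along the arc.

play_rows --commands '[{"delta_rot": [0, 0, 0], "travel": [0, 0, 0], "gripper": -1}, {"delta_rot": [0, 0, 0], "travel": [0, 0, 0], "gripper": -1}, {"delta_rot": [0, 0, 0], "travel": [0, 0, 0.01], "gripper": -1}, {"delta_rot": [0, 0, 0], "travel": [0, 0, 0.01], "gripper": -1}, {"delta_rot": [0, 0, 0], "travel": [0, 0, 0.01], "gripper": -1}]'

```text
clock: 16.6
tool_pos: [0.4834, -0.1122, 0.1637]
eef_rot: [-0.215, 0.977, -0.002, -0.002]
contact_force: [-12.1, -2.1, 39.3]
opening: 0.005
```

```bash
python3 g.py -142 0 160; python3 - <<'E'
from h import *
t=viewer.snapshot("scene"); np.savez("s9.npz",**t)
cv2.imwrite("pics/s9.png",cv2.resize(t["color"][160:310,180:330,::-1],(600,600),interpolation=cv2.INTER_CUBIC))
E
```

```text
t 16.6 press pos mm [-143.7389   -1.6423  163.7426] F press [-11.8819   3.235   39.294 ] tooly-yaw err deg 0.14368226442313184 tool z [-0.0029 -0.0052 -1.    ] q [ 0.3833  0.6667 -0.404   2.0141  0.488   0.558   1.64  ] open 0.0053826486494037325
travel to -142.0 0.0 160.0 [-0.0117  0.0111  0.0249]
```

View pics/s9.png

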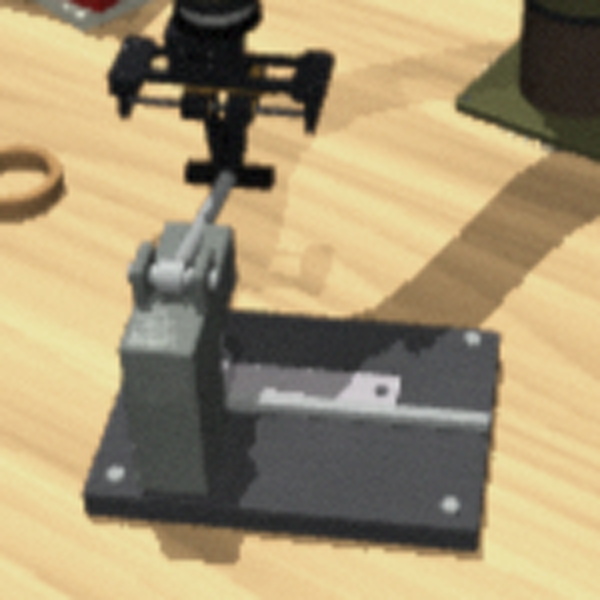

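The lever is at its stop, because the force rises to 39 N with no further travel. Releasing along the arc.

play_rows --commands '[{"delta_rot": [0, 0, 0], "travel": [0.02, 0, -0.08], "gripper": -1}, {"delta_rot": [0, 0, 0], "travel": [0.04, 0, -0.17], "gripper": -1}, {"delta_rot": [0, 0, 0], "travel": [0.055, 0, -0.27], "gripper": -1}, {"delta_rot": [0, 0, 0], "travel": [0.065, 0, -0.375], "gripper": -1}, {"delta_rot": [0, 0, 0], "travel": [0.06, 0, -0.48], "gripper": -1}, {"delta_rot": [0, 0, 0], "travel": [0.055, 0, -0.58], "gripper": -1}, {"delta_rot": [0, 0, 0], "travel": [0.03, 0, -0.68], "gripper": -1}, {"delta_rot": [0, 0, 0], "travel": [0.007, 0, -0.79], "gripper": -1}, {"delta_rot": [0, 0, 0], "travel": [-0.035, 0, -0.88], "gripper": -1}, {"delta_rot": [0, 0, 0], "travel": [-0.075, 0, -0.98], "gripper": -1}]'

```text
clock: 17.9
tool_pos: [0.4969, -0.1048, 0.3087]
eef_rot: [-0.216, 0.976, 0.0, 0.001]
contact_force: [1.2, 0.2, 1.4]
opening: 0.005
```

play_rows --commands '[{"delta_rot": [0, 0, 0], "travel": [-0.05, 0, -0.1], "gripper": -1}, {"delta_rot": [0, 0, 0], "travel": [-0.1, 0, -0.2], "gripper": -1}, {"delta_rot": [0, 0, 0], "travel": [-0.1, 0, -0.35], "gripper": -1}, {"delta_rot": [0, 0, 0], "travel": [-0.1, 0, -0.5], "gripper": -1}, {"delta_rot": [0, 0, 0], "travel": [-0.1, 0.3, -0.5], "gripper": -1}, {"delta_rot": [0, 0, 0], "travel": [-0.1, 0.6, -0.5], "gripper": -1}, {"delta_rot": [0, 0, 0], "travel": [-0.1, 1, -0.5], "gripper": -1}, {"delta_rot": [0, 0, 0], "travel": [-0.1, 1, -0.5], "gripper": -1}, {"delta_rot": [0, 0, 0], "travel": [-0.1, 1, -0.5], "gripper": -1}]'

```text
clock: 19.02
tool_pos: [0.4466, 0.0364, 0.3828]
eef_rot: [-0.216, 0.976, -0.0, -0.0]
contact_force: [0.8, -0.9, 0.8]
opening: 0.006
```

play_rows --commands '[{"delta_rot": [0, 0, 0], "travel": [0.3, 0.4, 0.5], "gripper": -1}, {"delta_rot": [0, 0, 0], "travel": [0.3, 0.6, 1], "gripper": -1}, {"delta_rot": [0, 0, 0], "travel": [0.3, 0.6, 1], "gripper": -1}, {"delta_rot": [0, 0, 0], "travel": [0.3, 0.6, 1], "gripper": -1}, {"delta_rot": [0, 0, 0], "travel": [0.3, 0.6, 1], "gripper": -1}]'

```text
clock: 19.65
tool_pos: [0.3696, 0.0987, 0.2333]
eef_rot: [-0.215, 0.977, -0.0, 0.001]
contact_force: [1.1, -0.3, 0.5]
opening: 0.006
```

```bash
python3 g.py -60 210 167; python3 - <<'E'
from h import *
s=viewer.snapshot("wrist"); np.savez("w10.npz",**s)
t=viewer.snapshot("scene"); np.savez("s10.npz",**t)
a=s["color"][...,::-1]; b=cv2.resize(t["color"][150:300,150:350,::-1],(560,420),interpolation=cv2.INTER_CUBIC)
cv2.imwrite("pics/c10.png",cv2.resize(np.vstack([a,b]),(450,600),interpolation=cv2.INTER_AREA) if 0 else cv2.resize(np.hstack([a,b]),(800,300),interpolation=cv2.INTER_AREA))
E
```

```text
t 19.65 press pos mm [-157.8014  237.6205  233.3077] F press [ 0.8768 -0.7695  0.4994] tooly-yaw err deg 0.19161035608281532 tool z [ 0.0015  0.0001 -1.    ] q [-0.0095  0.435  -0.5342  2.2437  0.4199  0.5559  1.1397] open 0.00597479446384247
travel to -60.0 210.0 167.0 [-0.652  -0.1817  0.443 ]
```

play_rows --commands '[{"delta_rot": [0, 0, 0], "travel": [-0.3, -0.18, 0.2], "gripper": -1}, {"delta_rot": [0, 0, 0], "travel": [-0.652, -0.182, 0.443], "gripper": -1}, {"delta_rot": [0, 0, 0], "travel": [-0.652, -0.182, 0.443], "gripper": -1}, {"delta_rot": [0, 0, 0], "travel": [-0.652, -0.182, 0.443], "gripper": -1}, {"delta_rot": [0, 0, 0], "travel": [-0.652, -0.182, 0.443], "gripper": -1}]'

```text
clock: 20.38
tool_pos: [0.4678, 0.115, 0.1676]
eef_rot: [-0.216, 0.976, -0.0, 0.001]
contact_force: [0.2, 0.3, -0.4]
opening: 0.008
```

```bash
python3 g.py -60 210 167; python3 - <<'E'
from g import *
s=viewer.snapshot("wrist"); np.savez("w11.npz",**s); t=viewer.snapshot("scene")
d=viewer.pinpoint("scene","handle"); print([(x["at"],round(x["conf"],2)) for x in d])
for nm in ("scene.npz","now"):
    q=dict(np.load(nm)) if nm!="now" else t
    P=(cloud(q)-O)@E; m=(abs(P[...,1])<.05)&(P[...,0]>-.2)&(P[...,0]<0)&(P[...,2]>.24)&(P[...,2]<.36)&(q["color"].sum(-1)<120)
    print(nm,"handle pts",m.sum(),1e3*np.median(P[m],0))
for nm in ("w5.npz","w11.npz"):
    q=dict(np.load(nm)); P=1e3*((cloud(q)-O)@E)
    L=(abs(P[...,0])<19)&(P[...,1]>30)&(P[...,1]<150); zl=np.median(P[L][:,2])
    c=(np.hypot(P[...,0],P[...,1])<6); print(nm,"link z",zl,"rivet z rel",np.percentile(P[c][:,2]-zl,[20,50,80]))
    # colour edges: end (along y) and front/rear edges at y=50 and 140, in press mm at z=36
    g=cv2.cvtColor(q["color"],cv2.COLOR_RGB2GRAY).astype(np.float32); M,o=cam(q)
    def prof(pts):
        Q=(O+(np.c_[pts,np.full(len(pts),36.)]/1e3)@E.T-o)@M
        return cv2.remap(g,(q["cx"]-q["fx"]*Q[:,0]/Q[:,2]).astype(np.float32)[None],(q["cy"]+q["fy"]*Q[:,1]/Q[:,2]).astype(np.float32)[None],1)[0]
    for y in (20,50,80,110,140):
        X=np.arange(-30,-10,.25); f=np.gradient(cv2.GaussianBlur(prof(np.c_[X,0*X+y])[None],(9,1),2)[0]); print("front edge y",y,X[np.argmax(f)],end="; ")
    for x in (-12,-6,0,6):
        Y=np.arange(160,185,.25); f=np.gradient(cv2.GaussianBlur(prof(np.c_[0*Y+x,Y])[None],(9,1),2)[0]); print("end",x,Y[np.argmin(f)],end="; ")
    print()
for l in ("can","flask","tape"): print(l,[(np.round(x["at"],1),round(x["conf"],2)) for x in viewer.pinpoint("scene",l)[:2]])
E
```

```text
t 20.38 press pos mm [-61.8805 210.9355 167.6327] F press [ 0.2928  0.177  -0.4187] tooly-yaw err deg 0.09879294465696921 tool z [ 0.0016 -0.0002 -1.    ] q [-0.0587  0.6506 -0.4427  2.0538  0.525   0.5458  1.1266] open 0.008013791230351865
travel to -60.0 210.0 167.0 [-0.0125 -0.0062  0.0042]
[([232.3, 171.0], 0.7)]
scene.npz handle pts 108 [-101.987     1.6333  329.2366]
now handle pts 108 [-102.715     1.1894  328.7198]
w5.npz link z 36.32817394770002 rivet z rel [ 0.2866 10.2227 11.4989]
front edge y 20 -19.25; front edge y 50 -20.0; front edge y 80 -20.25; front edge y 110 -20.25; front edge y 140 -21.25; end -12 170.75; end -6 171.0; end 0 171.0; end 6 171.0; 
w11.npz link z 36.359233991503814 rivet z rel [ 2.4044  3.2203 21.1791]
front edge y 20 -19.5; front edge y 50 -20.0; front edge y 80 -20.0; front edge y 110 -20.75; front edge y 140 -20.75; end -12 170.75; end -6 170.75; end 0 171.25; end 6 171.0; 
can [(array([154.1, 234.4]), 0.87)]
flask [(array([366.4, 315.7]), 0.88)]
tape [(array([180.6, 207.4]), 0.82)]
```

The lever is back up and the rivet has gone from 10.2 mm to about 3 mm above the link. The link hasn't moved and the robot is clear, so I'm handing in.

```bash
python3 -c "
from plant import r
print(r.finish_job())"
```

```text
the job is handed in; nothing more can be done
None
```

I pushed the link flush to the rear fence and home against the end stop, then swung the lever to its stop, held it about 0.6 s and guided it back up. The job was handed in at about 20 s, and no verdict was reported.

**Link:** Before pressing, the rivet measured about 0.7 mm from the ram axis. After pressing, the link's edges were within 0.5 mm of where they had been and still parallel to the fence.

**Rivet:** Its head dropped from about 10.2 mm to about 3.2 mm above the link. That implies roughly 7 mm of travel, just over the 6.2 mm needed. It is a coarse depth reading, because some points in that area belonged to the ram.

**Lever:** At the stop, the force rose to 39 N with no further travel. Afterwards the handle was back within 1 mm of its starting position.

**Bystanders:** The can, flask and tape were detected within about 5 pixels of their first detections, and the arm never went near them.

**Not checked:** My last picture could not be viewed because the 12-picture limit was reached. The final checks therefore come from numbers, not from looking at an image.

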